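Hand the bench supply from the glue gun to the lamp

ROBOT

A 6-joint arm with a two-finger parallel gripper is mounted at the origin on the work surface. World frame = base frame: x ahead of the robot, y to its left, z up, the work surface at z = 0. Lengths are in m, angles in rad, forces in N, time in s.
With the tool pointing down it reaches from about 0.375 to 0.975 m from the base axis. Payload 3.8 kg.
Tool frame: the origin (TCP) lies at the very end of the fingers, on their centre line; the grasp point (between the pads) lies 19 mm behind it (bot.pinch_z is the distance from the TCP to the grasp point, in m); x points along the fingers, y is the direction in which the jaws open and shut, and the axes are right-handed (so a half turn about x gives the same grasp; the last joint's range is limited). The gripper opens to 85 mm and grips with 20 to 120 N. Pads are 22 mm wide; open, the fingers measure 114 mm over their backs; the gripper's body (76 mm by 85 mm) begins 54 mm behind the grasp point. The pads swing forward as they close: fully open they stand 13 mm farther back than shut.
Start: joints at [1.108, 0.264, 1.604, -0, 1.274, -0.037], TCP at [0.279, 0.615, 0.206] pointing down, gripper open.
Joint ranges: [-2.63, 2.63], [-0.94, 2.18], [0.31, 2.57], [-1.31, 4.45], [0, 2.66], [-2.55, 2.55]. Speed limits (rad/s): [2.57, 2.57, 3.14, 3.14, 3.14, 3.14].

INTERFACE

Orientations are given as a rotation vector (axis times angle).
In Python, from workcell import monitor, imaging, finish_job, bot gives the robot as it stands.
- The arm moves only by the tool jog_arm, never from a script. Its argument "rows" is a list of rows, each a list of 7 numbers: the shift along the tool's x, y, z in m, then the turn, a rotation vector about the tool's x, y, z in rad, then the opening in per cent of the stroke, from 0 (shut) to 100 (fully open). A call has 1 to 20 rows; each row is the pose to reach, as a shift and turn from the pose measured when the call began, along the tool's axes at that moment; what a row does not reach only later rows make up. A row lasts 1/10 s, in which the tool goes at most 50 mm and 8.59 degrees, less where a joint would pass 70% of its speed; a pose out of reach is approached as far as the arm can. A call with a gripper value outside its range is refused whole. The fingers move at their own pace and stop on an object; "force" is the grip in N (left out, the last holds). Time passes only in rows, so rows that repeat a pose let the fingers close. It gives the time, the measured TCP pose, the force and the opening at its end, in the units of the state.
- monitor.read_state(): the state, without advancing time (a new reading comes with each control period).
- imaging.read_camera(name): name is "side" or "top"; returns the picture (400x640x3 uint8, blue, green, red); there is no depth.
- imaging.camera_params(name): a dict with "fx", "fy", "cx", "cy" (pixels), "T" (4x4, takes a point from camera to world coordinates). Camera axes: x right, y down, z forward; pixel columns grow to the right and rows downward; lengths in m; the calibration is good to about 2 mm. A picture is of the moment at which its call begins. camera_params takes no time and is no camera call.
- finish_job(): hands the job in, once; it reports no verdict.
The state is a dict: "time": time; "q": joint angles; "joint_vel": joint speeds; "joint_torque": joint torques, N m; "tool_pos": TCP position; "tcp_rot": TCP orientation; "wrist_force": force on the tool from outside, world axes, zero at the start; "torque": the same for the moment, N m; "width": opening from 0.0 (shut) to 1.0 (fully open).
Only numpy, scipy, OpenCV 4.12 (cv2) and the standard library are available. Lean on these libraries where they do the work, as an engineer would, in place of code of your own. Each camera call takes 0.05 s, during which the arm holds its last target. There are 200 camera calls.

TASK

Gluing is finished at the craft bench: on the white switch box, first flip the red-tipped toggle fully off (leaning towards the robot), then flip the green-tipped toggle fully on (leaning away from the robot) for the lamp. Leave the blue-tipped and yellow-tipped toggles as they are.

Things in the scene. Friction and masses are not known exactly. Their poses are not given: they have to be found in the camera images.
- red_unit: Fixed grey plate, 90 x 41 x 16 mm (x, y, z), of the red-tipped toggle. Origin: centre of its underside, 50 mm above the bench. x points away from the robot (yaw within 0.35 rad of straight ahead), y along the row, z up. Lever pivot 16 mm above the origin, swinging in the x-z plane: 9 mm steel stem, round red tip 16 mm across, centred 55 mm from the pivot. Units stand 44 mm apart along y.
- red (a joint): Red-tipped lever: 0 = fully off, leaning 0.5 rad towards the robot; 0.5 = upright; 1 = fully on, leaning 0.5 rad away from it. Starts on. Tip centre in its unit's frame: x = 55 sin(angle - 0.5), z = 16 + 55 cos(angle - 0.5) mm. Stiff, no spring: 1.5 N at the tip moves it, it stays where left; hard stops at 0 and 1.
- green_unit: Fixed grey plate, 90 x 41 x 16 mm (x, y, z), of the green-tipped toggle. Origin: centre of its underside, 50 mm above the bench. x points away from the robot (yaw within 0.35 rad of straight ahead), y along the row, z up. Lever pivot 16 mm above the origin, swinging in the x-z plane: 9 mm steel stem, round green tip 16 mm across, centred 55 mm from the pivot. Units stand 44 mm apart along y.
- green (a joint): Green-tipped lever: 0 = fully off, leaning 0.5 rad towards the robot; 0.5 = upright; 1 = fully on, leaning 0.5 rad away from it. Starts off. Tip centre in its unit's frame: x = 55 sin(angle - 0.5), z = 16 + 55 cos(angle - 0.5) mm. Stiff, no spring: 1.5 N at the tip moves it, it stays where left; hard stops at 0 and 1.
- blue (a joint): Blue-tipped lever: 0 = fully off, leaning 0.5 rad towards the robot; 0.5 = upright; 1 = fully on, leaning 0.5 rad away from it. Bystander of the same make, starts off. The four units stand in one row, 44 mm apart, in any order.
- yellow (a joint): Yellow-tipped lever: 0 = fully off, leaning 0.5 rad towards the robot; 0.5 = upright; 1 = fully on, leaning 0.5 rad away from it. Bystander of the same make in the same row, starts on.

How it is judged:
On the way, in this order (a step that is already met when the one before it is completed fails the run):
1. the red-tipped toggle is off (value of joint red below 0.2 rad), for 0.2 s.
2. then the green-tipped toggle is on (value of joint green above 0.8 rad), for 0.2 s.
At the end, for the whole second after the job is handed in: The red toggle is off (angle below 0.2 rad, within 11 degrees of its stop towards the robot) and the green toggle is on (above 0.8 rad); blue is still off (below 0.25) and yellow still on (above 0.75) (value of joint red below 0.2 rad and value of joint green above 0.8 rad and value of joint blue below 0.25 rad and value of joint yellow above 0.75 rad); the robot touches nothing.
It fails at once if the blue-tipped or the yellow-tipped toggle is moved by more than about 10 degrees (not (value of joint blue below 0.25 rad and value of joint yellow above 0.75 rad)).
It also fails if it takes over 38 s, if anything falls off the work surface, if the arm or the gripper's body presses on something with over 40 N, if the wrist force passes 120 N, or if a joint passes its speed limit or range.

## Working session

There is one attempt and no reset: what is moved stays moved. The work goes in short steps, Python scripts to look and compute and a tool call to move; the robot and the scene stay as the last step left them, time stands still between calls to the robot, and variables do not carry over. Pictures are saved under pics/ and viewed, about 8 in all and at most 12, crops included, and the job is handed in when it is done.

Besides the shell and the picture viewer there is one more tool, called after "Call:" by a JSON object that holds its "method" and its "body". jog_arm: Moves the arm, as the interface text tells. Its arguments: {"type":"object","properties":{"rows":{"type":"array","items":{"type":"array","items":{"type":"number"}}},"force":{"type":"number"}},"required":["rows"]}

```bash
mkdir -p pics
python3 - <<'E'
from workcell import monitor, imaging, bot
import cv2,numpy as np
for n in("top","side"):
    im=imaging.read_camera(n); cv2.imwrite(f"pics/{n}0.png",im)
    p=imaging.camera_params(n); print(n,p["fx"],p["cx"],p["cy"],np.round(p["T"],3).tolist())
s=monitor.read_state(); print(s["time"],s["tool_pos"],s["tcp_rot"])
E
```

```text
top 455.3376192053305 317.3749852195487 189.04446530822372 [[-0.015, -0.994, 0.109, 0.51], [-1.0, 0.015, -0.0, 0.041], [-0.002, -0.109, -0.994, 0.762], [0.0, 0.0, 0.0, 1.0]]
side 380.50602841103586 322.2462786505255 198.22990420147718 [[-0.995, -0.08, 0.062, 0.533], [-0.1, 0.669, -0.736, 0.478], [0.017, -0.739, -0.674, 0.535], [0.0, 0.0, 0.0, 1.0]]
0.1 [0.27846311 0.61408885 0.20438467] [ 0.33234427  1.54538927 -0.33549979]
```

View pics/top0.png

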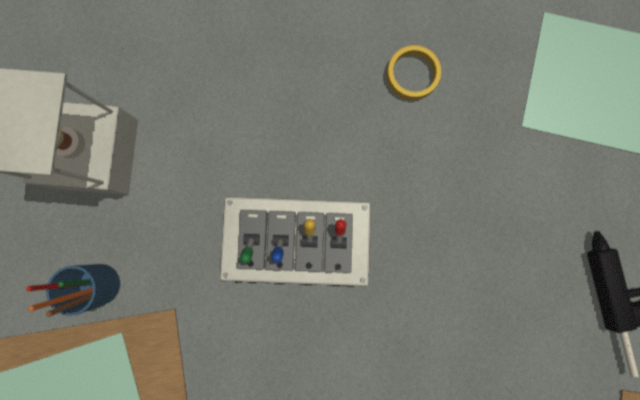

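View pics/side0.png

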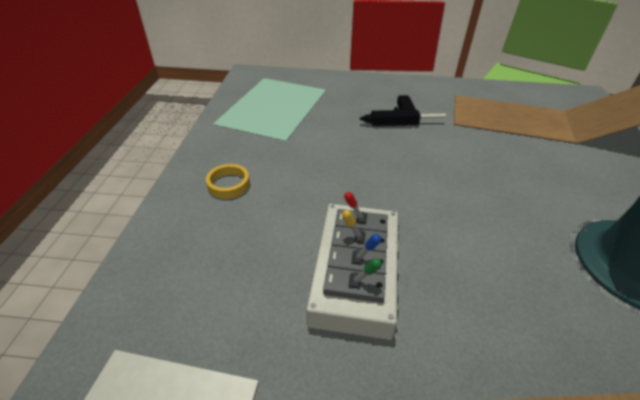

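The top view shows, left to right: green (246,257) off, blue (277,256) off, yellow (310,227) on and red (340,228) on. The side view agrees. Next I locate the tips by colour, on the tip-height plane and by triangulating the two views.

```bash
cat > h.py <<'E'
from workcell import monitor, imaging
import cv2,numpy as np
from scipy.spatial.transform import Rotation as R
HUE={"green":(50,85),"blue":(100,125),"yellow":(18,30),"red":(-6,6)}
ROI={"top":(200,390,190,295),"side":(300,410,170,320)}
def tips(n,im):
    x0,x1,y0,y1=ROI[n]; c=cv2.cvtColor(im[y0:y1,x0:x1],cv2.COLOR_BGR2HSV).astype(int); o={}
    for k,(a,b) in HUE.items():
        h=c[...,0].copy(); 
        if a<0: h[h>90]-=180
        m=((h>=a)&(h<=b)&(c[...,1]>130)&(c[...,2]>40)).astype(np.uint8)
        N,_,st,ce=cv2.connectedComponentsWithStats(m)
        if N>1:
            i=1+st[1:,4].argmax(); o[k]=(ce[i]+[x0,y0],st[i,4])
    return o
def ray(n,uv):
    p=imaging.camera_params(n);T=np.array(p["T"])
    d=T[:3,:3]@[(uv[0]-p["cx"])/p["fx"],(uv[1]-p["cy"])/p["fy"],1]
    return T[:3,3],d/np.linalg.norm(d)
def plane(n,uv,z):
    o,d=ray(n,uv);return o+d*(z-o[2])/d[2]
def tri(a,b):
    A=np.zeros((3,3));v=np.zeros(3)
    for o,d in(ray("top",a),ray("side",b)):
        P=np.eye(3)-np.outer(d,d);A+=P;v+=P@o
    return np.linalg.solve(A,v)
def meas(tag=None,z=.1143):
    I={n:imaging.read_camera(n) for n in("top","side")}
    t={n:tips(n,I[n]) for n in I}
    for k in HUE:
        if k in t["top"] and k in t["side"]:
            a,b=t["top"][k],t["side"][k]
            print(k,np.round(a[0]),a[1],np.round(b[0]),b[1],"plane",plane("top",a[0],z).round(4),plane("side",b[0],z).round(4),"tri",tri(a[0],b[0]).round(4))
        else: print(k,"unseen",k in t["top"],k in t["side"])
    return I
E
python3 - <<'E'
from h import *
meas()
# plate corners in top: white box outline
im=cv2.imread("pics/top0.png")
for uv in [(253,211),(340,213),(245,268),(338,271)]: print(uv,plane("top",uv,.066).round(4))
s=monitor.read_state();print(R.from_rotvec(s["tcp_rot"]).as_matrix().round(3).tolist(),s["time"])
E
```

```text
green [246. 255.] 101 [373. 265.] 150 plane [0.489  0.1429 0.1143] [0.4891 0.1472 0.1143] tri [0.4887 0.1436 0.1097]
blue [277. 255.] 133 [373. 242.] 152 plane [0.4892 0.0992 0.1143] [0.4886 0.1034 0.1143] tri [0.4886 0.0997 0.1102]
yellow [309. 227.] 132 [349. 218.] 133 plane [0.5277 0.0533 0.1143] [0.5264 0.0591 0.1143] tri [0.527  0.0535 0.1087]
red [340. 227.] 138 [350. 199.] 118 plane [0.5266 0.0098 0.1143] [0.5257 0.0154 0.1143] tri [0.5262 0.0096 0.109 ]
(253, 211) [0.5543 0.1398 0.066 ]
(340, 213) [0.5493 0.0069 0.066 ]
(245, 268) [0.4685 0.1519 0.066 ]
(338, 271) [0.4619 0.0117 0.066 ]
[[-0.001, 0.413, 0.911], [-0.001, 0.911, -0.413], [-1.0, -0.001, -0.0]] 0.2
```

Heights and the 44 mm spacing agree with the task data. Row centre is x≈0.508, yaw about -0.03, red y≈0.011 and green y≈0.145. First move: rise, shut the gripper, square it to the row and go beyond red.

Call:
{"method": "jog_arm", "body": {"rows": [[-0.13,0,0,0,0,0,0],[-0.13,0,0,0,0,0,0],[-0.13,0,0,0,0,0,0],[-0.13,-0.327,0.282,-0.1,0,0,0],[-0.13,-0.327,0.282,-0.2,0,0,0],[-0.13,-0.327,0.282,-0.3,0,0,0],[-0.13,-0.327,0.282,-0.426,0,0,0],[-0.13,-0.327,0.282,-0.426,0,0,0],[-0.13,-0.327,0.282,-0.426,0,0,0],[-0.13,-0.327,0.282,-0.426,0,0,0],[-0.13,-0.327,0.282,-0.426,0,0,0],[-0.13,-0.327,0.282,-0.426,0,0,0],[-0.13,-0.327,0.282,-0.426,0,0,0],[-0.13,-0.425,0.524,-0.426,0,0,0],[-0.13,-0.425,0.524,-0.426,0,0,0],[-0.13,-0.425,0.524,-0.426,0,0,0],[-0.13,-0.425,0.524,-0.426,0,0,0],[-0.13,-0.425,0.524,-0.426,0,0,0],[-0.13,-0.425,0.524,-0.426,0,0,0],[-0.13,-0.425,0.524,-0.426,0,0,0]]}}

```text
time: 2.2
tool_pos: [0.581, 0.0105, 0.3342]
tcp_rot: [0.001, 1.573, -0.002]
wrist_force: [0.1, 1.0, -0.3]
width: 0.001
```

Call:
{"method": "jog_arm", "body": {"rows": [[0.13,0,0.005,0,0,0,0],[0.13,0,0.005,0,0,0,0],[0.13,0,0.005,0,0,0,0],[0.16,0,0.005,0,0,0,0],[0.2,0,0.005,0,0,0,0],[0.23,0,0.005,0,0,0,0],[0.23,0,0.005,0,0,0,0],[0.23,0,0.005,0,0,0,0]]}}

```text
time: 3.0
tool_pos: [0.5846, 0.012, 0.1045]
tcp_rot: [0.0, 1.574, -0.0]
wrist_force: [0.5, 0.7, 1.4]
width: 0.003
```

Run:
```python
from h import *
I=meas()
a=cv2.resize(I["top"][160:310,190:400],None,fx=2.6,fy=2.6);b=cv2.resize(I["side"][150:340,290:420],None,fx=2.05,fy=2.05)
c=np.zeros((390,a.shape[1]+b.shape[1],3),np.uint8);c[:a.shape[0],:a.shape[1]]=a;c[:b.shape[0],a.shape[1]:]=b[:390]
cv2.imwrite("pics/a.png",c)
```

```text
green [246. 255.] 99 [372. 265.] 144 plane [0.4894 0.1428 0.1143] [0.4891 0.1473 0.1143] tri [0.489  0.1436 0.1096]
blue unseen False True
yellow [309. 227.] 133 [349. 218.] 128 plane [0.5278 0.0532 0.1143] [0.5262 0.0595 0.1143] tri [0.5271 0.0534 0.1083]
red [340. 227.] 135 [350. 199.] 114 plane [0.5267 0.0098 0.1143] [0.5257 0.0152 0.1143] tri [0.5262 0.0096 0.1092]
```

View pics/a.png

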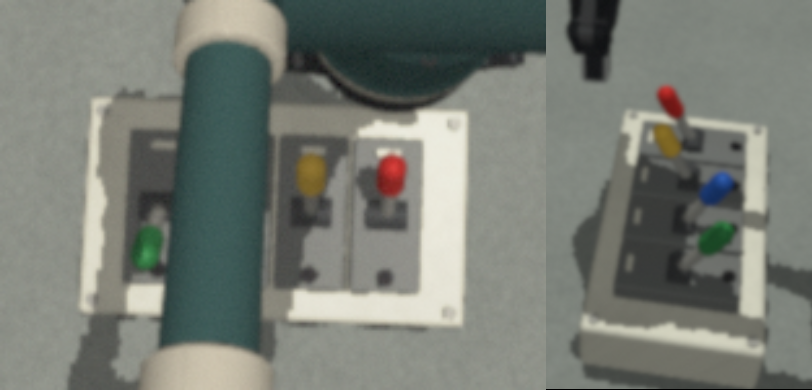

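The crop shows the shut fingers (side view, upper left) beyond and clear of the red tip; the tips are elongated sleeves. Now push red towards the robot.

Call:
{"method": "jog_arm", "body": {"rows": [[0,0,-0.015,0,0,0,0],[0,0,-0.025,0,0,0,0],[0,0,-0.035,0,0,0,0],[0,0,-0.045,0,0,0,0],[0,0,-0.053,0,0,0,0],[0,0,-0.06,0,0,0,0],[0,0,-0.066,0,0,0,0],[0,0,-0.07,0,0,0,0],[0,0,-0.074,0,0,0,0],[0,0,-0.074,0,0,0,0]]}}

```text
time: 4.1
tool_pos: [0.5126, 0.0114, 0.1066]
tcp_rot: [0.0, 1.57, -0.001]
wrist_force: [0.4, -0.9, -0.2]
width: -0.002
```

Run:
```python
from h import *
meas()
```

```text
green [246. 255.] 78 [373. 266.] 159 plane [0.4889 0.143  0.1143] [0.4888 0.1476 0.1143] tri [0.4885 0.1438 0.1094]
blue unseen False True
yellow unseen False True
red unseen False True
```

Call:
{"method": "jog_arm", "body": {"rows": [[0,0,-0.004,0,0,0,0],[0,0,-0.008,0,0,0,0],[0,0,-0.008,0,0,0,0]]}}

```text
time: 4.5
tool_pos: [0.5046, 0.0114, 0.1066]
tcp_rot: [0.0, 1.57, -0.001]
wrist_force: [-0.2, -0.7, 0.3]
width: 0.001
```

Run:
```python
from h import *
im=imaging.read_camera("side");t=tips("side",im)
for k in t: print(k,t[k],plane("side",t[k][0],.11).round(4))
cv2.imwrite("pics/b.png",cv2.resize(im[150:300,290:430],None,fx=3,fy=3))
print(monitor.read_state()["wrist_force"])
```

```text
green (array([372.77848101, 265.75316456]), np.int32(158)) [0.4883 0.1443 0.11  ]
blue (array([372.94512195, 241.66463415]), np.int32(164)) [0.4881 0.0998 0.11  ]
yellow (array([348.56923077, 218.08461538]), np.int32(130)) [0.5264 0.0551 0.11  ]
red (array([350.28448276, 199.10344828]), np.int32(116)) [0.5257 0.0106 0.11  ]
[-0.63143265  0.91014278  0.06945019]
```

View pics/b.png

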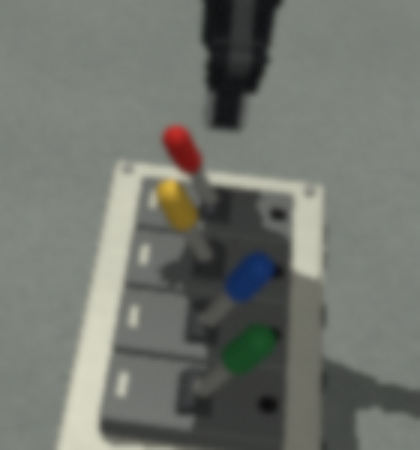

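Run:
```python
from h import *
for z in (.09,.1066,.12,.14): print(z,plane("side",(364.5,192),z).round(4))
def proj(n,X):
    p=imaging.camera_params(n);T=np.linalg.inv(np.array(p["T"]));c=T[:3,:3]@X+T[:3,3];return p["fx"]*c[0]/c[2]+p["cx"],p["fy"]*c[1]/c[2]+p["cy"]
s=monitor.read_state();print(s["tool_pos"],proj("side",s["tool_pos"]),proj("side",np.array([.5262,.0096,.109])))
im=imaging.read_camera("top");print(proj("top",s["tool_pos"]))
cv2.imwrite("pics/c.png",np.hstack([cv2.resize(im[130:310,200:420],None,fx=2,fy=2),cv2.resize(imaging.read_camera("side")[80:260,300:480],None,fx=2,fy=2)]))
```

```text
0.09 [ 0.5012 -0.0331  0.09  ]
0.1066 [ 0.5024 -0.014   0.1066]
0.12 [0.5033 0.0014 0.12  ]
0.14 [0.5047 0.0244 0.14  ]
[0.50488848 0.01137662 0.10669874] (np.float64(362.6955280269096), np.float64(201.90942456980738)) (np.float64(349.98098907730565), np.float64(199.1328655913971))
(np.float64(338.8490860670649), np.float64(242.51186381145433))
```

View pics/c.png

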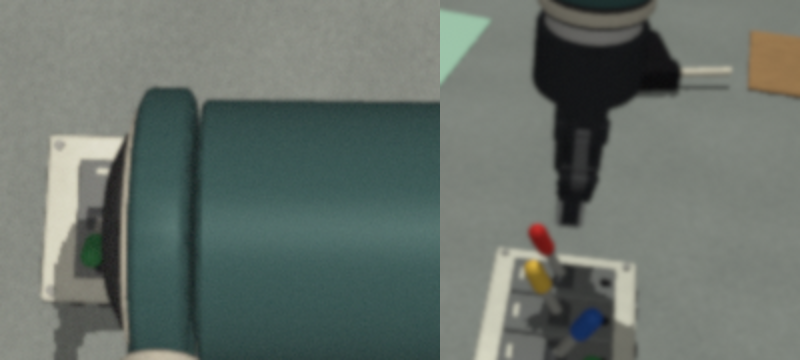

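Red has not moved. The fingertip shows about 10 px above where the reported TCP projects, so it is either about 20 mm too high or about 25 mm off in y, and it passed clear. I'll go back, lower 20 mm and push again.

Call:
{"method": "jog_arm", "body": {"rows": [[0,0,0.04,0,0,0,0],[0,0,0.08,0,0,0,0],[0,0,0.08,0,0,0,0],[0.02,0.003,0.08,0,0,0,0],[0.02,0.003,0.08,0,0,0,0],[0.02,0.003,0.08,0,0,0,0]]}}

```text
time: 5.25
tool_pos: [0.5841, 0.0143, 0.0863]
tcp_rot: [-0.0, 1.571, -0.001]
wrist_force: [-0.8, -0.2, 0.0]
width: 0.0
```

Call:
{"method": "jog_arm", "body": {"rows": [[0,0,-0.015,0,0,0,0],[0,0,-0.022,0,0,0,0],[0,0,-0.029,0,0,0,0],[0,0,-0.036,0,0,0,0],[0,0,-0.043,0,0,0,0],[0,0,-0.05,0,0,0,0],[0,0,-0.05,0,0,0,0]]}}

```text
time: 5.95
tool_pos: [0.5353, 0.0143, 0.088]
tcp_rot: [-0.0, 1.567, -0.001]
wrist_force: [2.4, -0.3, 2.8]
width: -0.0
```

Run:
```python
from h import *
im=imaging.read_camera("side");t=tips("side",im)
for k in t: print(k,t[k],plane("side",t[k][0],.11).round(4))
cv2.imwrite("pics/d.png",cv2.resize(im[150:300,290:430],None,fx=3,fy=3))
s=monitor.read_state();print(s["wrist_force"],s["tool_pos"])
```

```text
green (array([372.74213836, 265.70440252]), np.int32(159)) [0.4883 0.1442 0.11  ]
blue (array([372.92638037, 241.71165644]), np.int32(163)) [0.4882 0.0999 0.11  ]
yellow (array([348.71527778, 218.32638889]), np.int32(144)) [0.5261 0.0556 0.11  ]
red (array([356.95098039, 198.58823529]), np.int32(102)) [0.5148 0.008  0.11  ]
[ 1.78787347 -0.11222981  1.71096755] [0.53507671 0.01427595 0.08750919]
```

View pics/d.png

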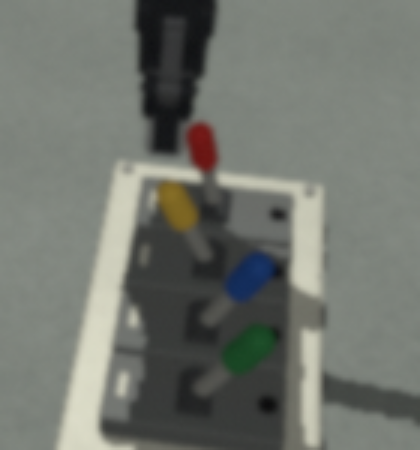

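The fingers now push red: its tip moved to (357,199) at about 2.4 N, so the earlier miss was height. Carry on.

Call:
{"method": "jog_arm", "body": {"rows": [[0,0,-0.007,0,0,0,0],[0,0,-0.014,0,0,0,0],[0.002,0,-0.02,0,0,0,0],[0.003,0,-0.025,0,0,0,0],[0.003,0,-0.03,0,0,0,0],[0.003,0,-0.03,0,0,0,0]]}}

```text
time: 6.6
tool_pos: [0.5031, 0.0143, 0.0834]
tcp_rot: [-0.0, 1.571, -0.001]
wrist_force: [0.8, -0.4, -0.4]
width: -0.002
```

```bash
cat > s.py <<'E'
from h import *
im=imaging.read_camera("side");t=tips("side",im)
for k in t: print(k,t[k][0].round(1),t[k][1],plane("side",t[k][0],.11).round(4))
s=monitor.read_state();print(s["wrist_force"],s["tool_pos"],s["time"])
E
python3 s.py
```

```text
green [372.8 265.8] 159 [0.4883 0.1443 0.11  ]
blue [372.9 241.7] 164 [0.4881 0.0998 0.11  ]
yellow [348.4 218. ] 125 [0.5266 0.0548 0.11  ]
red [374.5 200.6] 88 [0.4857 0.0094 0.11  ]
[0.75241063 0.16639871 0.45922549] [0.50353523 0.01430743 0.08365003] 6.65
```

Call:
{"method": "jog_arm", "body": {"rows": [[0,0,-0.003,0,0,0,0],[0,0,-0.005,0,0,0,0],[0,0,-0.005,0,0,0,0]]}}

```text
time: 6.95
tool_pos: [0.4982, 0.0143, 0.0835]
tcp_rot: [-0.0, 1.571, -0.001]
wrist_force: [0.4, 0.3, -1.1]
width: -0.001
```

```bash
python3 s.py
```

```text
green [372.7 265.7] 161 [0.4884 0.1443 0.11  ]
blue [373.  241.7] 164 [0.4881 0.0998 0.11  ]
yellow [348.4 217.9] 127 [0.5267 0.0546 0.11  ]
red [377.  201.9] 81 [0.4816 0.0121 0.11  ]
[ 0.29735984 -0.47662766 -0.21065093] [0.49822428 0.01429619 0.08354699] 7.0
```

Call:
{"method": "jog_arm", "body": {"rows": [[0,0,-0.003,0,0,0,0],[0,0,-0.005,0,0,0,0],[0,0,-0.005,0,0,0,0]]}}

```text
time: 7.3
tool_pos: [0.4955, 0.0143, 0.084]
tcp_rot: [-0.0, 1.566, -0.001]
wrist_force: [7.9, 0.7, -5.3]
width: -0.0
```

```bash
python3 s.py
```

```text
green [372.7 265.7] 156 [0.4884 0.1442 0.11  ]
blue [373.  241.7] 164 [0.4881 0.0998 0.11  ]
yellow [348.4 217.9] 127 [0.5267 0.0546 0.11  ]
red [377.9 202.9] 84 [0.4802 0.0143 0.11  ]
[ 7.0552782  -0.22094018 -5.84965441] [0.49553541 0.01429208 0.0840125 ] 7.35
```

Red is at its stop (force rose to 8 N). Now back off, up, over to the robot side of green and down.

Call:
{"method": "jog_arm", "body": {"rows": [[0,0,0.02,0,0,0,0],[0,0,0.02,0,0,0,0],[-0.05,0,0.03,0,0,0,0],[-0.1,0,0.03,0,0,0,0],[-0.12,0,0.02,0,0,0,0],[-0.12,0.04,-0.01,0,0,0,0],[-0.12,0.08,-0.04,0,0,0,0],[-0.12,0.131,-0.063,0,0,0,0],[-0.12,0.131,-0.063,0,0,0,0],[-0.12,0.131,-0.063,0,0,0,0],[-0.08,0.131,-0.063,0,0,0,0],[-0.04,0.131,-0.063,0,0,0,0],[0,0.131,-0.063,0,0,0,0],[0,0.131,-0.063,0,0,0,0],[0,0.131,-0.063,0,0,0,0]]}}

```text
time: 8.85
tool_pos: [0.4323, 0.1441, 0.0834]
tcp_rot: [0.0, 1.569, -0.003]
wrist_force: [-0.1, 1.2, 1.1]
width: 0.001
```

```bash
python3 s.py
python3 - <<'E'
from h import *
im=imaging.read_camera("side")
cv2.imwrite("pics/e.png",cv2.resize(im[150:300,290:430],None,fx=3,fy=3))
E
```

```text
green [372.5 265.5] 147 [0.4886 0.1439 0.11  ]
blue [372.9 241.4] 149 [0.4882 0.0993 0.11  ]
yellow [348.4 217.9] 128 [0.5266 0.0546 0.11  ]
red [377.2 202.4] 117 [0.4813 0.0134 0.11  ]
[ 0.33903053 -0.04350239  0.19872625] [0.43395762 0.1447467  0.08499836] 8.9
```

View pics/e.png

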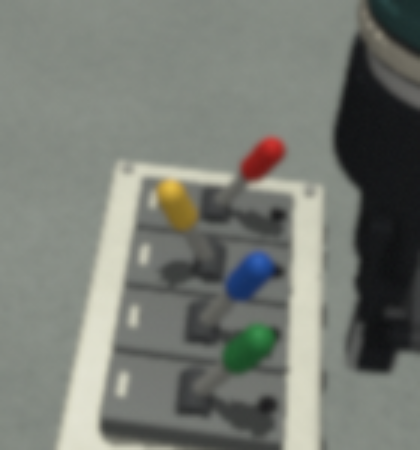

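Red is off, the bystanders are unmoved and the fingers are in line with green. Push green away.

Call:
{"method": "jog_arm", "body": {"rows": [[0,0,0.015,0,0,0,0],[0,0,0.025,0,0,0,0],[0,0,0.032,0,0,0,0],[0,0,0.039,0,0,0,0],[0,0,0.046,0,0,0,0],[0,0,0.053,0,0,0,0],[0,0,0.06,0,0,0,0],[0,0,0.067,0,0,0,0],[0,0,0.074,0,0,0,0],[0,0,0.079,0,0,0,0],[0,0,0.079,0,0,0,0]]}}

```text
time: 10.05
tool_pos: [0.514, 0.145, 0.0857]
tcp_rot: [0.001, 1.564, -0.002]
wrist_force: [-0.4, -0.9, 0.5]
width: -0.003
```

```bash
python3 s.py
```

```text
green [342.2 260.2] 100 [0.5312 0.1395 0.11  ]
blue [374.1 241. ] 121 [0.4865 0.0982 0.11  ]
yellow [344.3 213.7] 23 [0.5336 0.0462 0.11  ]
[-0.36423709  0.0314732   0.25512999] [0.51408715 0.14502989 0.0860043 ] 10.1
```

Call:
{"method": "jog_arm", "body": {"rows": [[0,0,0.003,0,0,0,0],[0,0,0.006,0,0,0,0],[0,0,0.009,0,0,0,0],[0,0,0.009,0,0,0,0]]}}

```text
time: 10.5
tool_pos: [0.5187, 0.145, 0.085]
tcp_rot: [0.001, 1.573, -0.002]
wrist_force: [-11.2, 0.5, 4.7]
width: -0.0
```

Green is at its stop (11 N). Retreat towards the robot, rise and check.

Call:
{"method": "jog_arm", "body": {"rows": [[0,0,-0.02,0,0,0,0],[0,0,-0.05,0,0,0,0],[0,0,-0.08,0,0,0,0],[-0.05,0,-0.085,0,0,0,0],[-0.1,0,-0.085,0,0,0,0],[-0.15,0,-0.085,0,0,0,0],[-0.2,0.05,-0.085,0,0,0,0],[-0.2,0.1,-0.085,0,0,0,0],[-0.2,0.13,-0.085,0,0,0,0],[-0.2,0.13,-0.085,0,0,0,0],[-0.2,0.13,-0.085,0,0,0,0]]}}

```text
time: 11.6
tool_pos: [0.4347, 0.2762, 0.2855]
tcp_rot: [-0.001, 1.571, -0.0]
wrist_force: [0.0, -0.1, 0.3]
width: -0.001
```

```bash
python3 s.py
python3 - <<'E'
from h import *
I=meas()
a=cv2.resize(I["top"][160:310,190:400],None,fx=2,fy=2);b=cv2.resize(I["side"][150:300,290:430],None,fx=2,fy=2)
cv2.imwrite("pics/f.png",np.hstack([a,b]))
E
```

```text
green [340.8 261.7] 127 [0.533  0.1423 0.11  ]
blue [372.9 241.4] 149 [0.4882 0.0993 0.11  ]
yellow [348.4 217.9] 128 [0.5266 0.0546 0.11  ]
red [377.2 202.4] 117 [0.4813 0.0134 0.11  ]
[ 0.34745262 -0.34697374 -0.49445822] [0.43454365 0.27521071 0.28501788] 11.65
green [248. 223.] 94 [341. 262.] 129 plane [0.5343 0.1403 0.1143] [0.533  0.1456 0.1143] tri [0.5338 0.1412 0.1087]
blue [277. 255.] 132 [373. 241.] 149 plane [0.4894 0.0993 0.1143] [0.4887 0.1032 0.1143] tri [0.4887 0.0997 0.1104]
yellow [309. 227.] 134 [348. 218.] 128 plane [0.5277 0.0534 0.1143] [0.5267 0.0589 0.1143] tri [0.5272 0.0536 0.109 ]
red [339. 259.] 152 [377. 202.] 117 plane [0.4823 0.0123 0.1143] [0.4818 0.0181 0.1143] tri [0.4816 0.0121 0.1088]
```

View pics/f.png

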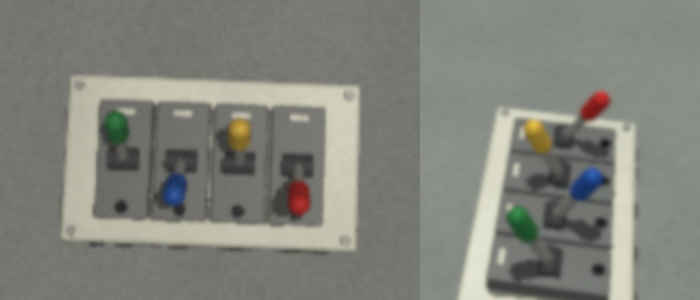

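Both views show red off and green on at their stops, blue and yellow where they began, and the arm clear.

```bash
python3 -c "from workcell import finish_job; finish_job()"
```

```text
the job is handed in; nothing more can be done
```

I flipped red fully off, then green fully on, with the shut fingers, and handed the job in at about 12 s of the 38 s allowed.

- **Missed push:** the first push at red passed above the tip. The fingertip showed about 10 px higher in the side view than the reported TCP position projected. I lowered the tool 20 mm, and the second push worked.
- **Stops reached:** the force rose to about 8 N on red and 11 N on green at the end of each push, so both are against their stops.
- **Last check:** in both views red's tip is towards the robot (x 0.526 → 0.482 m) and green's is away from it (x 0.489 → 0.534 m). Blue and yellow are within about 1 mm of where they started.
- **Arm:** it is well clear of everything, and the wrist force is near zero.
- **Unexplained:** triangulated tip heights came out 4–6 mm below the given tip-centre height. This is probably because the coloured part is a long sleeve rather than a ball.

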